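# Fit the tap key on the gas ring and hold it pressed in

## Task

The tap of the little white gas ring has lost its handle: pull the loose tap key (black bar grip, steel stem) up out of the metal cup it stands in, turn it so that the flat in its socket meets the flat of the tap spindle, and push it fully home on the spindle. Then press the key down against the tap's spring as far as it goes, as for lighting the ring, and finish while still gripping it and holding it pressed down. Leave the muddler in the other cup and the small things on the worktop where they are.

Things in the scene. Friction and masses are not known exactly. Their poses are not given: they have to be found in the camera images.
- tap_key: Loose tap key, 127 mm tall, 0.15 kg, standing on the floor of one of two equal metal cups. Origin at the centre of its foot, z up. From the foot up: steel socket 30 mm in diameter (z 0 to 28), stem 16 mm in diameter, black disc 44 mm in diameter (z 92 to 100), black bar grip (see key_grip). Everything that marks its turning angle, nose, white line and the socket's flat, lies on its -x side.
- key_foot (a point): Centre of the key's foot, with the axes of tap_key. The D-shaped bore in the foot is 22 mm deep, 18 mm in diameter, its flat 5 mm from the axis on the -x side, right below the nose of the grip; the mouth is flared by 1.5 mm.
- key_grip (a point): On the key's axis, 113 mm above the foot, in the middle of the upright black bar grip (26 mm high, from the disc's top up; 12 mm thick along y, 40 mm long along x), axes of tap_key. Grip it from above across y, fingertips just over the disc. A pointed nose reaches out from the bar's -x end to x = -32 mm; a white line on top marks the same half.
- cup_key_rim (a point): Centre of the mouth of the fixed metal cup that holds the key: 80 mm above the worktop, outside diameter 48 mm, inside 42 mm, inner floor 74 mm below the mouth, foot 68 mm in diameter. Which of the two cups it is varies. Mind the fixed cooker hood at the left (x over 0.38, y over 0.49, z over 0.67 m): swing the arm away from it before reaching out.
- spindle_seat (a point): Centre of the top of the spindle's round collar (26 mm in diameter), where the key's foot rests when fully home; 76 mm above the worktop until pressed; moves and turns with the spindle. z up. A brass D-shaft rises 20 mm from it: 16 mm in diameter, flat 4 mm from the axis on the -x side, tapered tip. The key goes on only with its x axis along this x axis within about 0.1 rad.
- spindle (a joint): How far the tap spindle is pressed down, m: 0 up, 0.010 fully down on its stop. The spring resists with 5 N at first and 10 N at the stop, and lifts it again when let go. Stiff to turn (0.25 N m); it need not be turned.
- gas_ring: Fixed white gas ring, a low box 240 mm (x) by 220 mm (y), top 60 mm above the worktop. Origin under its centre. The burner and a dark pan support (up to 94 mm high) stand behind, from x = -0.050 m of its frame on; the spindle stands at x = -0.085, y = 0.
- muddler: Wooden muddler, round, 119 mm tall, standing on the floor of the other of the two equal cups (top 125 mm above the worktop); origin at the centre of its foot. Bystander.
- ramekin: Small white ramekin, 67 mm in diameter, 40 mm high, origin under its centre. Bystander.
- kitchen_timer: Cream box-shaped kitchen timer, 76 x 62 x 62 mm, origin under its centre. Bystander.
- matchbox: Matchbox, 37 x 56 x 17 mm, origin under its centre. Bystander.
- teaspoon: Steel teaspoon lying flat, 130 x 26 x 11 mm, long along its x, origin under its centre. Bystander.

How it is judged:
By the outcome, as a careful person would: the job done as asked, in the order asked, and still so for the second after the job is handed in, while the arm keeps its last pose, push and grip.
It also fails if it takes over 45 s, if anything falls off the work surface, if the arm or the gripper's body presses on something with over 40 N, if the wrist force passes 120 N, or if a joint passes its speed limit or range.

## Robot

A 7-joint arm with a two-finger parallel gripper is mounted at the origin on a cart in front of the work surface, level with it; the furniture and walls round the work are solid. World frame = base frame: x ahead of the robot, y to its left, z up, the work surface at z = 0. Lengths are in m, angles in rad, forces in N, time in s.
With the tool pointing down it reaches from about 0.35 to 0.9 m from the base axis. Payload 19.9 kg.
Tool frame: the origin (TCP) lies at the very end of the fingers, on their centre line; the grasp point (between the pads) lies 19 mm behind it (r.pinch_z is the distance from the TCP to the grasp point, in m); z points along the fingers, y is the line along which they close (so a half turn about z gives the same grasp; the last joint's range is limited). The gripper opens to 94 mm and grips with 3 to 60 N. Pads are 16 mm wide; open, the fingers measure 119 mm over their backs; the gripper's body (75 mm by 177 mm) begins 78 mm behind the grasp point.
Start: joints at [-1.222, 0.417, -0.01, 1.614, 0.005, 1.111, -0.053], TCP at [0.238, 0.578, 0.205] pointing down, gripper open.
Joint ranges: [-2.81, 2.81], [-0.39, 2.02], [-1.27, 1.25], [0.06, 2.57], [-1.19, 4.33], [0.19, 2], [-2.82, 2.82]. Speed limits (rad/s): [1.89, 1.89, 2.39, 2.39, 3.01, 3.01, 3.01].

## Interface

Orientations are given as a rotation vector (axis times angle).
In Python, from cell import r, optics, spotter gives the robot as it stands. The module is installed in compiled form; this text tells all that it offers.
- The arm moves only by the tool arm_command, never from a script. Its argument "rows" is a list of rows, each a list of 2 entries, a list of its own where there are three numbers: the shift along the world's x, y, z in cm, then the turn, a rotation vector about the world's x, y, z in rad. In form: [[[x, y, z], [rx, ry, rz]], ...]. A call has exactly 5 rows; each row shifts and turns the commanded pose from where the row before left it; what a row does not reach is not made up. A row lasts 1/12 s, in which the tool goes at most 41.7 mm and 7.16 degrees, less where a joint would pass 70% of its speed; a pose out of reach is approached as far as the arm can. A call with a gripper value outside its range is refused whole. "fingers" is the finger opening in cm, from 0 to 9.4, set as the call begins (left out, the last holds). The fingers move at their own pace and stop on an object; the grip force is fixed at half the most. Time passes only in rows, so rows that do not move let the fingers close, or fill a call up. It gives the time, the measured TCP pose, the force, the opening and the grip force at its end, in the units of the state.
- r.get_state(): the state, without advancing time (a new reading comes with each control period).
- optics.grab_frame(name): name is "side" or "top"; returns (picture, depth): 480x640x3 uint8, red, green, blue; 480x640 float32, m along the optical axis (not along the pixel's ray), 0 where there is no reading.
- optics.get_calibration(name): a dict with "K" (3x3 intrinsics, pixels), "rvec" (rotation vector, rad) and "tvec" (3), from world to camera coordinates, as OpenCV has them. Camera axes: x right, y down, z forward; pixel columns grow to the right and rows downward; lengths in m; the calibration is good to about 2 mm. A picture is of the moment at which its call begins. get_calibration takes no time and is no camera call.
- r.finish_job(): hands the job in; it is judged then, once.
Trained networks look in the newest picture that a camera, given by its name, has taken for a name from the list of things; names that differ only in an ending like _2 or _b are one class to them, and where a whole thing is asked for, a point or a joint stands for the part that bears it (a point fixed in the world has none). Each returns a list of dicts, best first, with "confidence" (0 to 1); they miss things now and then, are a little off and sometimes report something else, mostly with a low value. They report only what shows in the picture. A call takes as long as a camera call.
- spotter.silhouettes(thing, camera): "pixels" (480x640 bool, what is visible of it) and "bbox" ([left, top, right, bottom] in pixels, round what is visible of it).
The state is a dict: "clock": time; "q": joint angles; "joint_vel": joint speeds; "joint_torque": joint torques, N m; "eef_pos": TCP position; "ee_rot": TCP orientation; "ft_force": force on the tool from outside, world axes, zero at the start; "wrist_torque": the same for the moment, N m; "opening": finger opening in m; "gripper_force": force on a finger pad.
Only numpy, scipy, OpenCV 4.12 (cv2) and the standard library are available. Lean on these libraries where they do the work, as an engineer would, in place of code of your own. Each camera call takes 0.05 s, during which the arm holds its last target. There are 200 camera calls.

## Working session

There is one attempt and no reset: what is moved stays moved. The work goes in short steps, Python scripts to look and compute and a tool call to move; the robot and the scene stay as the last step left them, time stands still between calls to the robot, and variables do not carry over. Pictures are saved under pics/ and viewed, at most 10 in all, crops included, and the job is handed in when it is done.

Besides the shell and the picture viewer there is one more tool, called after "Request:" as name(argument=value, ...) on one line, values as JSON. arm_command: Moves the arm, as the interface text tells. Its arguments: {"type":"object","properties":{"rows":{"type":"array"},"fingers":{"type":"number"}},"required":["rows"]}

```bash
mkdir -p pics; cat > h.py <<'E'
from cell import r, optics, spotter
import numpy as np, cv2
def cal(n):
    c=optics.get_calibration(n); R=cv2.Rodrigues(np.array(c["rvec"],float))[0]
    return np.array(c["K"],float),R,np.array(c["tvec"],float).ravel()
def world(n,depth,mask):
    K,R,t=cal(n); v,u=np.nonzero(mask&(depth>0)); d=depth[v,u]
    P=np.stack([(u-K[0,2])/K[0,0]*d,(v-K[1,2])/K[1,1]*d,d],1)
    return (P-t)@R, u, v
def proj(n,p):
    K,R,t=cal(n); q=(R@np.array(p,float).reshape(-1,3).T).T+t; q=q@K.T; return q[:,:2]/q[:,2:]
def ray(n,uv,z):
    K,R,t=cal(n); d=R.T@np.linalg.solve(K,[uv[0],uv[1],1]); o=-R.T@t; return o+d*(z-o[2])/d[2]
def save(n,img): cv2.imwrite("pics/"+n,img[:,:,::-1])
E
python3 - <<'E'
from h import *
for n in("side","top"):
    p,d=optics.grab_frame(n); save(n+"0.png",p); np.save(n+"_d.npy",d)
    K,R,t=cal(n); print(n,"cam",-R.T@t,"fwd",R[2],"f",K[0,0])
    for th in("tap_key","cup_key_rim","spindle_seat","gas_ring","muddler","ramekin","kitchen_timer","matchbox","teaspoon"):
        try:
            for s in spotter.silhouettes(th,n)[:2]:
                W,u,v=world(n,d,s["pixels"]); print(th,round(s["confidence"],2),s["bbox"],np.median(W,0).round(3),"zmax",W[:,2].max().round(3) if len(W) else None)
        except Exception as e: print(th,e)
s=r.get_state();print(s["clock"],s["eef_pos"],s["ee_rot"],r.pinch_z)
E
```

```text
side cam [0.80167329 0.73808923 0.61257082] fwd [-0.27086414 -0.80090633 -0.53402403] f 470.52238314589874
tap_key 0.9 [355.7, 253.3, 386.5, 285.1] [0.498 0.119 0.109] zmax 0.133
cup_key_rim 0.77 [351.1, 274.3, 381.8, 324.4] [0.505 0.132 0.036] zmax 0.081
gas_ring 0.98 [225.4, 205.8, 332.9, 294.0] [ 0.62  -0.067  0.059] zmax 0.294
muddler 0.97 [367.8, 318.2, 385.1, 358.6] [0.555 0.276 0.107] zmax 0.126
ramekin 0.81 [252.5, 323.8, 290.5, 368.4] [0.69  0.148 0.021] zmax 0.219
kitchen_timer 0.62 [315.7, 174.5, 345.0, 209.4] [ 0.411 -0.32   0.041] zmax 0.063
matchbox 0.84 [425.1, 308.8, 462.1, 342.2] [0.379 0.204 0.016] zmax 0.02
teaspoon 0.54 [352.2, 237.4, 379.0, 246.0] [ 0.376 -0.118  0.003] zmax 0.009
top cam [ 0.32094568 -0.02538722  1.44098309] fwd [ 0.16228765 -0.01591772 -0.9866151 ] f 588.574641199992
tap_key 0.7 [241.3, 242.7, 261.3, 264.9] [0.492 0.109 0.107] zmax 0.137
tap_key 0.65 [175.1, 218.0, 190.7, 237.6] [0.546 0.264 0.116] zmax 0.13
cup_key_rim 0.81 [242.7, 246.5, 266.0, 271.9] [0.477 0.095 0.01 ] zmax 0.113
spindle_seat 0.36 [178.5, 222.1, 191.1, 236.8] [0.546 0.264 0
[... 169 characters left out ...]
kin 0.72 [220.4, 157.9, 247.3, 187.1] [0.697 0.161 0.009] zmax 0.047
ramekin 0.42 [174.4, 219.6, 190.3, 235.5] [0.546 0.264 0.117] zmax 0.13
kitchen_timer 0.84 [423.0, 280.4, 460.0, 310.7] [ 0.397 -0.34   0.06 ] zmax 0.069
kitchen_timer 0.44 [354.8, 230.2, 360.3, 241.8] [ 0.538 -0.136  0.079] zmax 0.1
matchbox 0.96 [201.9, 297.7, 233.4, 314.9] [0.372 0.196 0.017] zmax 0.027
matchbox 0.58 [339.7, 260.9, 353.3, 313.2] [ 0.39  -0.114  0.005] zmax 0.015
teaspoon 0.79 [342.4, 261.6, 350.3, 314.0] [ 0.39  -0.113  0.005] zmax 0.015
teaspoon 0.45 [219.3, 160.6, 245.1, 191.8] [0.697 0.16  0.009] zmax 0.047
1.0 [0.23806384 0.57785142 0.20543089] [ 6.09929353e-01  3.08177432e+00 -1.45280635e-04] 0.0188
```

```bash
python3 - <<'E'
from h import *
t=cv2.imread("pics/top0.png");s=cv2.imread("pics/side0.png")
def c(im,u,v,w,h,k): return cv2.resize(im[v:v+h,u:u+w],None,fx=k,fy=k,interpolation=cv2.INTER_CUBIC)
a=np.hstack([c(t,226,231,50,37,8),c(t,330,215,50,37,8)])
b=np.hstack([c(s,340,245,50,37,8),c(s,240,240,100,74,4)])
cv2.imwrite("pics/c1.png",np.vstack([a[:296],b[:296]]))
E
```

```text
(no output)
```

View pics/top0.png

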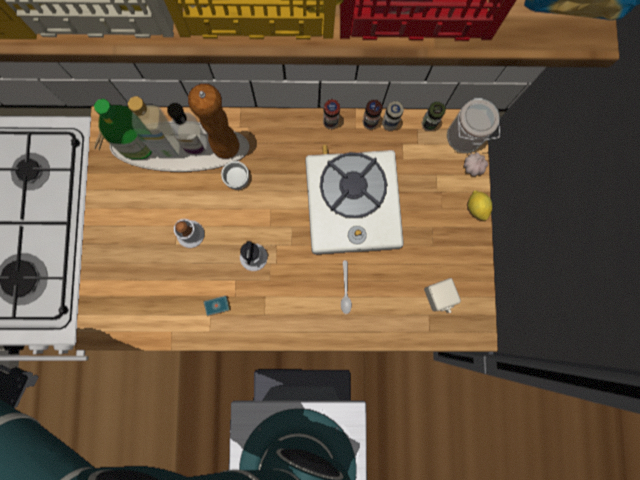

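View pics/c1.png

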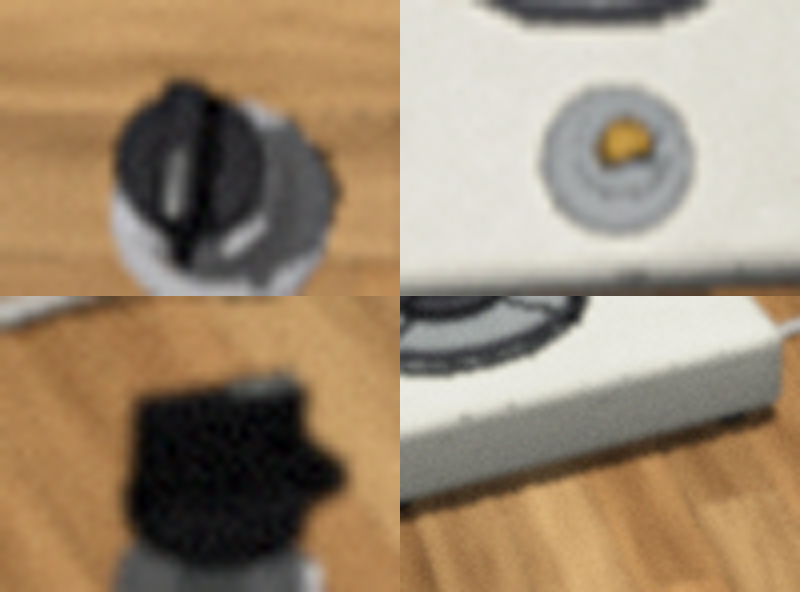

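View pics/side0.png

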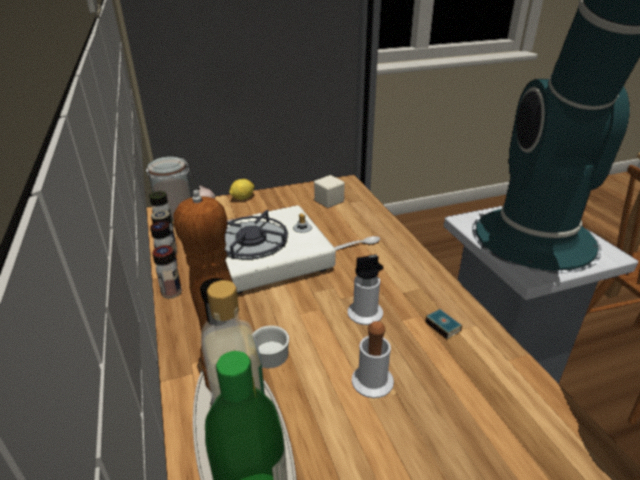

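```bash
cat > fit.py <<'E'
from h import *
from scipy.optimize import minimize
def hullimg(n,parts,box,S=8):
    u0,v0,w,h=box; im=np.zeros((h*S,w*S),np.uint8)
    for P in parts:
        q=((proj(n,P)-[u0,v0]+0.5)*S-0.5)
        cv2.fillConvexPoly(im,cv2.convexHull(np.round(q*16).astype(np.int32).reshape(-1,1,2)),255,shift=4)
    im=cv2.resize(im.astype(np.float32)/255,(w,h),interpolation=cv2.INTER_AREA)
    return cv2.GaussianBlur(im,(0,0),0.7)
A=np.linspace(0,2*np.pi,72,endpoint=False)
def circ(rad,z): return np.c_[rad*np.cos(A),rad*np.sin(A),0*A+z]
def spindle(z0):
    a=circ(8,0.); a[:,0]=np.maximum(a[:,0],-4); b=a*.8
    return [np.r_[a/1e3+[0,0,z0],a/1e3+[0,0,z0+.017],b/1e3+[0,0,z0+.020]]]
def key(z0):
    bar=np.array([[x,y,z] for x in(-20,20) for y in(-6,6) for z in(100,126.5)])
    nose=np.array([[-20,6,102],[-20,-6,102],[-20,6,112],[-20,-6,112],[-32,0,104],[-32,0,110]])
    return [np.r_[circ(22,92),circ(22,100)]/1e3+[0,0,z0],bar/1e3+[0,0,z0],nose/1e3+[0,0,z0]]
def place(parts,x,y,a):
    c,s=np.cos(a),np.sin(a); R=np.array([[c,-s,0],[s,c,0],[0,0,1]])
    return [P@R.T+[x,y,0] for P in parts]
def frames(n,k=5):
    F=[optics.grab_frame(n) for _ in range(k)]
    return np.mean([f[0].astype(np.float32) for f in F],0),np.median([f[1] for f in F],0)
E
cat > f1.py <<'E'
from fit import *
I={n:frames(n) for n in("side","top")}
np.savez("fr.npz",**{n+k:I[n][i] for n in I for i,k in enumerate("pd")})
E
python3 f1.py; python3 - <<'E'
from fit import *
Z=np.load("fr.npz")
# rough spindle from brass pixels
for n,b in(("top",(348,224,20,20)),("side",(290,208,24,26))):
    u,v,w,h=b; p=Z[n+"p"][v:v+h,u:u+w]; br=p[...,0]-p[...,2]
    vv,uu=np.nonzero(br>40); print(n,len(uu),uu.mean()+u,vv.mean()+v,br.max(),np.median(br), ray(n,(uu.mean()+u,vv.mean()+v),.088).round(4))
    print(br[::1,::1].round(0).astype(int).tolist() if n=="top" else "")
d=Z["topd"]; m=np.zeros(d.shape,bool); m[230:275,230:275]=1
W,u,v=world("top",d,m); k=(W[:,2]>.122)&(W[:,2]<.15); X=W[k]; print(k.sum(),X.mean(0)); e,V=np.linalg.eigh(np.cov(X[:,:2].T)); print(e**.5,V[:,1],np.percentile(X[:,2],[10,50,90]))
E
```

```text
top 27 357.4074074074074 232.07407407407408 123.2 1.4000015 [ 0.5415 -0.1379  0.088 ]
[[10, 9, 10, 10, 10, 12, 13, 12, 14, 13, 13, 15, 12, 11, 10, 10, 11, 11, 11, 12], [10, 10, 10, 11, 15, 13, 12, 12, 10, 12, 12, 12, 15, 14, 12, 10, 11, 12, 11, 12], [10, 9, 12, 14, 12, 6, 3, 3, 0, 1, 1, 2, 7, 11, 13, 14, 11, 12, 12, 12], [9, 11, 12, 8, 3, -3, -4, -4, -4, -4, -4, -4, -3, 1, 6, 12, 15, 12, 12, 12], [11, 12, 6, 1, -2, -4, -5, -6, -4, -4, -3, -4, -5, -5, -2, 5, 12, 15, 13, 12], [15, 8, -1, -4, -3, -4, -5, -3, 6, 14, 18, 13, 1, -5, -6, -1, 5, 12, 13, 11], [11, 1, -4, -4, -5, -5, -6, 11, 51, 74, 76, 61, 29, -1, -7, -6, 0, 10, 16, 12], [6, -3, -4, -3, -5, -5, 1, 41, 101, 117, 117, 108, 75, 14, -6, -5, -2, 5, 15, 12], [2, -5, -4, -4, -4, -2, 15, 67, 114, 123, 122, 119, 107, 35, -5, -5, -4, 1, 11, 15], [0, -5, -3, -3, -5, -1, 26, 76, 114, 123, 115, 104, 93, 28, -5, -5, -4, -2, 8, 16], [-1, -4, -4, -5, -5, -2, 21, 58, 94, 98, 76, 47, 29, 3, -5, -3, -4, -2, 6, 15], [-1, -4, -2, -3, -5, -3, 8, 22, 35, 29, 11, -1, -3, -3, -3, -3, -4, -4, 8, 15], [-1, -4, -5, -4, -4, -4, -2, 2, 3, 0, -4, -5, -5, -2, -2, -3, -4, -1, 7, 15], [2, -5, -3, -3, -4, -3, -4, -3, -4, -3, -4, -4, -3, -2, -2, -3, -3, -1, 10, 15], [7, -3, -4, -4, -3, -3, -4, -3, -4, -5, -4, -3, -3, -3, -3, -4, -3, 3, 13, 14], [11, 1, -3, -4, -4, -4, -4, -4, -4, -4, -4, -4, -4, -3, -3, -3, -2, 8, 15, 13], [16, 7, 0, -3, -3, -4, -5, -3, -3, -3, -3, -4, -4, -3, -5, -3, 4, 11, 14, 11], [14, 12, 6, 1, -3, -4, -4, -3, -4, -3, -4, -4, -4, -4, -2, 4, 10, 15, 12, 11], [10, 14, 13, 6, 0, -3, -3, -4, -3, -3, -3, -2, -3, -1, 4, 10, 14, 11, 12, 11], [10, 10, 13, 13, 10, 6, 3, 1, -2, -2, -1, 1, 3, 8, 12, 15, 11, 11, 11, 12]]
side 150 306.74666666666667 214.10666666666665 97.600006 10.400009 [ 0.5275 -0.1448  0.088 ]

102 [0.49369506 0.11128767 0.13118149]
[0.00363908 0.01180461] [-0.99774668  0.06709364] [0.12900866 0.13132423 0.13341649]
```

```bash
cat > f2.py <<'E'
from fit import *
import sys
def fitit(n,obs,box,parts,x0,y0,angs):
    best=[]
    def cost(p,full=False):
        m=hullimg(n,place(parts,p[0],p[1],p[2]),box)
        Am=np.c_[m.ravel(),np.ones(m.size)]; c,res,_,_=np.linalg.lstsq(Am,obs.ravel(),rcond=None)
        return ((Am@c-obs.ravel())**2).mean()/obs.var()
    for a in angs:
        o=minimize(cost,[x0,y0,a],method="Nelder-Mead",options=dict(initial_simplex=[[x0,y0,a],[x0+.004,y0,a],[x0,y0+.004,a],[x0,y0,a+.3]],xatol=1e-4,fatol=1e-6))
        best.append((round(o.fun,4),*o.x.round(4)))
    return sorted(best)
E
python3 - <<'E'
from f2 import *
Z=np.load("fr.npz")
sp=spindle(.076); k=key(.006); an=np.arange(-1.2,1.3,.4)
for n,b,x,y in(("top",(350,226,15,15),.541,-.138),("side",(292,208,20,22),.5275,-.14)):
    u,v,w,h=b; p=Z[n+"p"][v:v+h,u:u+w]; br=np.clip(p[...,0]-p[...,2],0,None)
    if n=="side": print(np.round(br).astype(int).tolist())
    q=br/np.maximum(p[...,0],30)  # saturation-like
    for nm,o in(("br",br),("sat",np.clip(q,0,1))):
        print(n,nm,fitit(n,o,b,sp,x,y,an)[:3])
for n,b in(("top",(236,237,28,28)),("side",(348,248,42,34))):
    u,v,w,h=b; p=Z[n+"p"][v:v+h,u:u+w].max(2); o=np.clip(120-p,0,80)
    print(n,"key",fitit(n,o,b,k,.495,.114,[-.4,0,.4,np.pi])[:4])
E
```

```text
top br [(np.float64(0.1568), np.float64(0.5404), np.float64(-0.1386), np.float64(0.394)), (np.float64(0.1572), np.float64(0.5404), np.float64(-0.1386), np.float64(0.385)), (np.float64(0.1572), np.float64(0.5405), np.float64(-0.1386), np.float64(0.2908))]
top sat [(np.float64(0.0971), np.float64(0.5402), np.float64(-0.1386), np.float64(0.2881)), (np.float64(0.0973), np.float64(0.5402), np.float64(-0.1386), np.float64(0.255)), (np.float64(0.0977), np.float64(0.5403), np.float64(-0.1385), np.float64(0.278))]
[[11, 10, 10, 10, 9, 10, 11, 14, 22, 40, 66, 86, 93, 94, 95, 94, 94, 95, 95, 94], [9, 10, 9, 10, 9, 9, 9, 11, 16, 24, 44, 71, 88, 92, 94, 95, 94, 95, 94, 95], [10, 10, 10, 10, 9, 10, 9, 9, 12, 16, 29, 53, 78, 90, 94, 94, 96, 96, 96, 95], [10, 10, 10, 10, 10, 9, 10, 12, 13, 17, 22, 37, 61, 83, 92, 94, 97, 95, 95, 96], [11, 10, 10, 11, 10, 10, 13, 18, 25, 28, 27, 30, 45, 66, 83, 92, 94, 96, 96, 97], [10, 10, 12, 11, 11, 13, 17, 29, 47, 57, 49, 38, 38, 47, 65, 83, 91, 96, 96, 96], [10, 10, 10, 9, 12, 14, 22, 44, 75, 88, 80, 61, 43, 35, 45, 67, 86, 94, 95, 98], [10, 10, 11, 11, 12, 15, 
[... 1557 characters left out ...]
y0,a+.3]],xatol=1e-4,fatol=1e-6))
    res = _minimize_neldermead(fun, x0, args, callback, bounds=bounds,
                               **options)
    fxe = func(xe)
    fx = function(np.copy(x), *(wrapper_args + args))
  File "f2.py", line 6, in cost
    m=hullimg(n,place(parts,p[0],p[1],p[2]),box)
  File "fit.py", line 6, in hullimg
    q=((proj(n,P)-[u0,v0]+0.5)*S-0.5)
        ~~~~^^^^^
  File "h.py", line 11, in proj
    K,R,t=cal(n); q=(R@np.array(p,float).reshape(-1,3).T).T+t; q=q@K.T; return q[:,:2]/q[:,2:]
          ~~~^^^
  File "h.py", line 4, in cal
    c=optics.get_calibration(n); R=cv2.Rodrigues(np.array(c["rvec"],float))[0]
ValueError: time passes only in moves, steps and waits
```

```bash
sed -i 's/^def cal(n):/import functools\n@functools.cache\ndef cal(n):/' h.py
cat > f2.py <<'E'
from fit import *
def fitit(n,obs,box,parts,x0,y0,angs,msk=None):
    best=[]; w=np.ones(obs.shape,bool) if msk is None else msk
    def cost(p):
        m=hullimg(n,place(parts,p[0],p[1],p[2]),box)[w]; o=obs[w]
        Am=np.c_[m,np.ones(m.size)]; c=np.linalg.lstsq(Am,o,rcond=None)[0]
        return ((Am@c-o)**2).mean()/o.var()
    for a in angs:
        o=minimize(cost,[x0,y0,a],method="Nelder-Mead",options=dict(initial_simplex=[[x0,y0,a],[x0+.004,y0,a],[x0,y0+.004,a],[x0,y0,a+.3]],xatol=1e-4,fatol=1e-6))
        best.append([round(float(o.fun),4)]+[round(float(q),4) for q in o.x])
    return sorted(best)
E
python3 - <<'E'
from f2 import *
Z=np.load("fr.npz")
sp=spindle(.076); k=key(.006); an=np.arange(-1.2,1.3,.4)
b=(350,226,15,15); u,v,w,h=b; p=Z["topp"][v:v+h,u:u+w]; sat=np.clip((p[...,0]-p[...,2])/np.maximum(p[...,0],30),0,1)
for t in(.3,.5): print("top sat clip",t,fitit("top",np.clip(sat,0,t),b,sp,.541,-.138,an)[:3])
b=(292,208,20,22); u,v,w,h=b; p=Z["sidep"][v:v+h,u:u+w]; sat=np.clip((p[...,0]-p[...,2])/np.maximum(p[...,0],30),0,1)
vv,uu=np.mgrid[:h,:w]; msk=(uu<vv*.8+8)&(uu<18)
c=ray("side",(302,218),.088); print(c)
for t in(.3,.5): print("side",t,fitit("side",np.clip(sat,0,t),b,sp,c[0],c[1],an,msk)[:3])
for n,b in(("top",(236,237,28,28)),("side",(348,248,42,34))):
    u,v,w,h=b; p=Z[n+"p"][v:v+h,u:u+w].max(2); 
    for q in (90,): o=np.clip(q-p,0,50); print(n,"key",fitit(n,o,b,k,.497,.116,[-.4,0,.4,np.pi])[:4])
print(r.get_state()["clock"])
# collar height via depth
d=Z["topd"]; m=np.zeros(d.shape,bool); m[222:246,347:369]=1
W,u,v=world("top",d,m); print(np.histogram(W[:,2],np.arange(.054,.106,.004)))
E
```

```text
top sat clip 0.3 [[0.0774, 0.5402, -0.1385, 0.2579], [0.0774, 0.5402, -0.1384, 0.2669], [0.0774, 0.5403, -0.1385, 0.2797]]
top sat clip 0.5 [[0.0797, 0.5403, -0.1385, 0.2853], [0.0802, 0.5403, -0.1385, 0.2467], [0.0804, 0.5402, -0.1384, 0.286]]
[ 0.54287991 -0.13176433  0.088     ]
side 0.3 [[0.0543, 0.541, -0.1378, 0.1221], [0.0545, 0.5409, -0.1378, 0.1116], [0.0549, 0.5409, -0.1378, 0.1022]]
side 0.5 [[0.0489, 0.5402, -0.1371, -0.2241], [0.0492, 0.5402, -0.1372, -0.1745], [0.0493, 0.5403, -0.1372, -0.1803]]
top key [[0.245, 0.4928, 0.1101, -0.0451], [0.3048, 0.492, 0.1104, 3.2171], [0.3211, 0.4928, 0.1098, 0.8574], [0.3228, 0.4927, 0.1098, 0.6781]]
side key [[0.151, 0.4983, 0.1167, -0.3463], [0.1512, 0.498, 0.1168, -0.3468], [0.1524, 0.4982, 0.1165, -0.3759], [0.2084, 0.4964, 0.1153, 3.337]]
1.5
(array([ 65, 264, 103,   2,  16,  40,   5,   0,   2,   9,  21,   1]), array([0.054, 0.058, 0.062, 0.066, 0.07 , 0.074, 0.078, 0.082, 0.086,
       0.09 , 0.094, 0.098, 0.102]))
```

Request:
arm_command(rows=[[[0.5,-3.8,0],[0,0,0.066]],[[0.5,-3.8,0],[0,0,0.066]],[[0.5,-3.8,0],[0,0,0.066]],[[0.5,-3.8,0],[0,0,0.066]],[[0.5,-3.8,0],[0,0,0.066]]], fingers=6)

```text
clock: 1.92
eef_pos: [0.263, 0.3861, 0.2054]
ee_rot: [0.09, 3.14, 0.0]
ft_force: [0.5, 0.2, 0.3]
opening: 0.064
gripper_force: 0.0
```

Request:
arm_command(rows=[[[2,-3,0],[0,0,0]],[[2,-3,0],[0,0,0]],[[2,-3,0],[0,0,0]],[[2,-3,0],[0,0,0]],[[2,-3,0],[0,0,0]]])

```text
clock: 2.33
eef_pos: [0.3637, 0.2363, 0.2058]
ee_rot: [0.095, 3.14, 0.001]
ft_force: [0.0, 1.5, 0.9]
opening: 0.0604
gripper_force: 0.0
```

Request:
arm_command(rows=[[[3,-3,0],[0,0,0]],[[3,-3,0],[0,0,0]],[[3,-3,0],[0,0,0]],[[3,-3,0],[0,0,0]],[[1,-0.7,0],[0,0,0]]])

```text
clock: 2.75
eef_pos: [0.494, 0.1079, 0.2057]
ee_rot: [0.104, 3.138, -0.002]
ft_force: [0.2, -0.9, -0.4]
opening: 0.0599
gripper_force: 0.0
```

```bash
python3 - <<'E'
from h import *
from scipy.spatial.transform import Rotation as R_
s=r.get_state(); M=R_.from_rotvec(s["ee_rot"]).as_matrix(); print(s["clock"],s["eef_pos"],"z",M[:,2].round(3),"yaw",np.arctan2(-M[0,1],M[1,1]),s["q"],s["opening"],s["ft_force"])
E
```

```text
2.75 [0.49402911 0.10791667 0.2057263 ] z [ 0.002 -0.001 -1.   ] yaw -0.06610670635878729 [-0.55205467  0.20677536  0.31410557  1.91575999 -0.07217209  1.02879161
  1.29766764] 0.0598693932647245 [ 0.15116558 -0.87564803 -0.40295947]
```

Request:
arm_command(rows=[[[0,0.1,-2.5],[0,0,0]],[[0,0.1,-2.5],[0,0,0]],[[0,0.1,-2.5],[0,0,0]],[[0,0,-2.1],[0,0,0]],[[0,0,0],[0,0,0]]])

```text
clock: 3.17
eef_pos: [0.489, 0.1155, 0.1062]
ee_rot: [-0.095, -3.136, 0.003]
ft_force: [0.1, -0.5, -0.4]
opening: 0.06
gripper_force: 0.0
```

```bash
python3 - <<'E'
from h import *
a,_=optics.grab_frame("side"); b,_=optics.grab_frame("top")
def c(im,u,v,w,h,k): return cv2.resize(im[v:v+h,u:u+w],None,fx=k,fy=k,interpolation=cv2.INTER_CUBIC)
save("g1.png",np.hstack([c(a,330,215,80,100,5),c(b,210,210,80,100,5)]))
s=r.get_state();print(s["eef_pos"],s["ft_force"],s["clock"])
E
```

```text
[0.49091312 0.11585411 0.10974978] [0.58002247 0.18389589 0.50990191] 3.2667
```

View pics/g1.png

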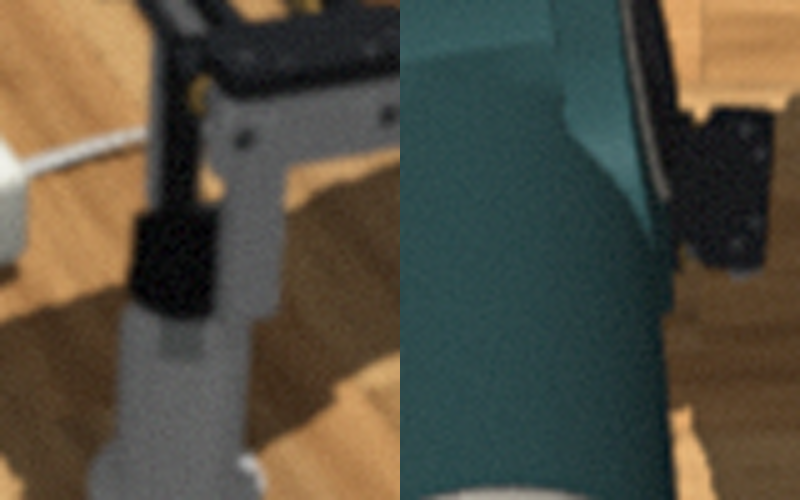

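```bash
python3 - <<'E'
from h import *
s=r.get_state();e=np.array(s["eef_pos"]);print(e,s["clock"],s["q"])
f=lambda n,p,o: ((proj(n,p)-o)*5).round(0)
P=[e,e+[0.002,.036,0],e+[-.002,-.036,0],[.494,.111,.133],[.494-.02,.112,.133],[.494+.02,.110,.133],[.494,.111,.098]]
print(f("side",P,[330,215]))
E
```

```text
[0.49091312 0.11585411 0.10974978] 3.2667 [-0.53600968  0.33499936  0.2878837   2.00515577 -0.1276663   0.8191075
  1.33395425]
[[201. 261.]
 [238. 319.]
 [166. 207.]
 [191. 203.]
 [243. 193.]
 [138. 212.]
 [186. 281.]]
```

Request:
arm_command(rows=[[[0.4,-0.4,0],[0,0,0]],[[0,0,0],[0,0,0]],[[0,0,0],[0,0,0]],[[0,0,0],[0,0,0]],[[0,0,0],[0,0,0]]], fingers=3)

```text
clock: 3.68
eef_pos: [0.4951, 0.1121, 0.1099]
ee_rot: [0.095, 3.139, 0.0]
ft_force: [0.4, 0.9, -0.7]
opening: 0.0315
gripper_force: 0.0
```

Request:
arm_command(rows=[[[0,0,0],[0,0,0]],[[0,0,0],[0,0,0]],[[0,0,0],[0,0,0]],[[0,0,0],[0,0,0]],[[0,0,0],[0,0,0]]], fingers=0)

```text
clock: 4.1
eef_pos: [0.4949, 0.1121, 0.1094]
ee_rot: [-0.095, -3.14, 0.0]
ft_force: [0.1, 0.4, 0.3]
opening: 0.0117
gripper_force: 30.0
```

Request:
arm_command(rows=[[[0,0,0],[0,0,0]],[[0,0,0],[0,0,0]],[[0,0,0],[0,0,0]],[[0,0,0],[0,0,0]],[[0,0,0],[0,0,0]]])

```text
clock: 4.52
eef_pos: [0.4949, 0.112, 0.1094]
ee_rot: [0.095, 3.14, -0.0]
ft_force: [-0.2, 0.7, 0.7]
opening: 0.0119
gripper_force: 30.0
```

Request:
arm_command(rows=[[[0,0,1],[0,0,0]],[[0,0,2],[0,0,0]],[[0,0,2.5],[0,0,0]],[[0,0,2.5],[0,0,0]],[[0,0,2.5],[0,0,0]]])

```text
clock: 4.93
eef_pos: [0.4946, 0.1117, 0.2162]
ee_rot: [-0.096, -3.14, 0.001]
ft_force: [-0.2, -0.0, -1.4]
opening: 0.0116
gripper_force: 30.0
```

Request:
arm_command(rows=[[[0,0,2],[0,0,0.03]],[[0,-2,0],[0,0,0.08]],[[0,-3,0],[0,0,0.08]],[[0,-3,0],[0,0,0.08]],[[0,-2.5,0],[0,0,0.06]]])

```text
clock: 5.35
eef_pos: [0.4946, 0.005, 0.2352]
ee_rot: [-0.427, 3.112, -0.0]
ft_force: [0.5, -0.8, -1.9]
opening: 0.0118
gripper_force: 30.0
```

Request:
arm_command(rows=[[[0.7,-2.5,0],[0,0,0]],[[1,-3,0],[0,0,0]],[[1,-3,0],[0,0,0]],[[1,-3,0],[0,0,0]],[[0.8,-3,0],[0,0,0]]])

```text
clock: 5.77
eef_pos: [0.5402, -0.1395, 0.2351]
ee_rot: [-0.422, 3.113, -0.0]
ft_force: [0.0, 1.1, -1.9]
opening: 0.012
gripper_force: 30.0
```

```bash
cat > look.py <<'E'
from fit import *
import sys
from scipy.spatial.transform import Rotation as R_
tag=sys.argv[1]
s=r.get_state(); M=R_.from_rotvec(s["ee_rot"]).as_matrix(); e=np.array(s["eef_pos"])
print(s["clock"],e.round(4),"z",M[:,2].round(4),"yaw",np.arctan2(-M[0,1],M[1,1]).round(4),s["ft_force"],s["opening"])
I={n:frames(n,3) for n in("side","top")}
np.savez("fr_%s.npz"%tag,**{n+k:I[n][i] for n in I for i,k in enumerate("pd")})
foot=e-[0,0,.103]
ps,pt=proj("side",[foot])[0],proj("top",[foot])[0]; print("foot proj",ps,pt)
def c(im,p,w,h,k):
    u,v=int(p[0]-w/2),int(p[1]-h/2); print(u,v); return cv2.resize(im[v:v+h,u:u+w].astype(np.uint8),None,fx=k,fy=k,interpolation=cv2.INTER_CUBIC)
save(tag+".png",np.hstack([c(I["side"][0],ps,66,100,6),c(I["top"][0],pt,66,100,6)]))
E
python3 look.py a1
```

```text
5.7667 [ 0.5402 -0.1395  0.2351] z [ 3.e-04 -1.e-04 -1.e+00] yaw 0.2694 [ 0.02806357  1.12535534 -1.91246248] 0.011969813946821596
foot proj [301.59089119 198.67371804] [359.71659707 229.53370945]
268 148
326 179
```

View pics/a1.png

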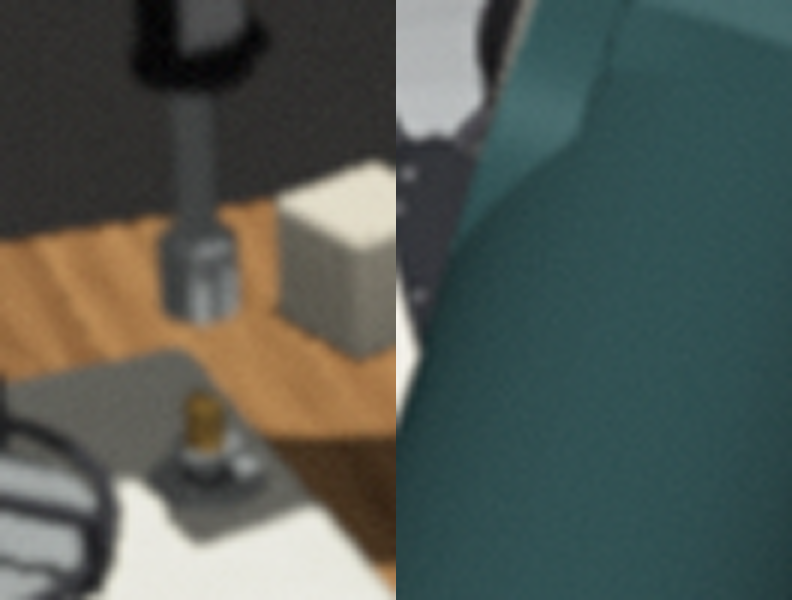

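```bash
cat > foot.py <<'E'
from f2 import *
import sys
def sock(z0): return [np.r_[circ(15,0),circ(15,28)]/1e3+[0,0,z0],np.r_[circ(8,28),circ(8,60)]/1e3+[0,0,z0]]
def sat_side(p): return np.clip((p[...,0]-p[...,2])/np.maximum(p[...,0],30),0,1)
if __name__=="__main__":
    tag,z,u,v,w,h=sys.argv[1],float(sys.argv[2]),*map(int,sys.argv[3:7])
    Z=np.load("fr_%s.npz"%tag); p=Z["sidep"][v:v+h,u:u+w]; s=sat_side(p)
    if tag=="a1": print((s*100).round().astype(int)[::2].tolist())
    c=ray("side",(301.5,199),z)
    for t in(.3,.5): print(fitit("side",np.clip(s,0,t),(u,v,w,h),sock(z),c[0],c[1],[0])[0])
E
python3 foot.py a1 .1317 288 188 24 16
python3 - <<'E'
from f2 import *
from foot import sat_side
Z=np.load("fr_a1.npz"); b=(294,210,18,14); u,v,w,h=b; s=sat_side(Z["sidep"][v:v+h,u:u+w])
print((s*100).round().astype(int).tolist())
E
```

```text
[[53, 55, 54, 56, 54, 51, 38, 13, 0, 0, 0, 0, 0, 0, 0, 0, 0, 0, 14, 40, 52, 53, 55, 56], [53, 54, 54, 54, 54, 50, 37, 12, 0, 0, 0, 0, 0, 0, 0, 0, 0, 0, 10, 34, 49, 55, 53, 56], [54, 54, 54, 54, 53, 50, 40, 16, 1, 0, 0, 0, 0, 0, 0, 0, 0, 0, 7, 29, 47, 54, 55, 54], [54, 55, 54, 53, 54, 51, 42, 19, 0, 1, 0, 0, 0, 0, 0, 0, 0, 0, 3, 21, 44, 54, 54, 54], [57, 55, 55, 55, 55, 50, 44, 22, 0, 0, 0, 0, 0, 0, 0, 0, 0, 0, 3, 18, 43, 55, 57, 54], [57, 57, 56, 56, 55, 53, 44, 25, 1, 0, 0, 0, 0, 0, 0, 0, 0, 0, 6, 21, 43, 55, 56, 55], [57, 56, 57, 56, 56, 53, 51, 42, 31, 19, 13, 6, 3, 2, 4, 9, 13, 19, 26, 39, 50, 55, 57, 55], [57, 57, 56, 56, 55, 56, 54, 53, 52, 50, 48, 45, 40, 34, 36, 41, 46, 48, 50, 52, 54, 55, 57, 55]]
[0.1366, 0.539, -0.1471, 0.0577]
[0.058, 0.5399, -0.1444, 0.0135]
[[5, 7, 8, 8, 6, 8, 8, 14, 32, 44, 51, 53, 53, 56, 55, 54, 54, 56], [8, 9, 7, 6, 7, 7, 6, 11, 22, 36, 47, 52, 55, 55, 54, 54, 54, 54], [7, 5, 7, 7, 10, 11, 15, 15, 19, 27, 40, 48, 52, 55, 56, 55, 54, 54], [8, 7, 7, 7, 12, 20, 33, 36, 30, 30, 35, 41, 49, 53, 55, 55, 54, 55], [6, 6, 8, 10, 20, 37, 51, 55, 51, 43, 37, 34, 42, 50, 54, 54, 54, 54], [7, 7, 8, 13, 23, 46, 60, 61, 60, 56, 46, 31, 34, 44, 51, 54, 55, 54], [7, 7, 8, 11, 24, 47, 59, 61, 62, 59, 52, 29, 23, 35, 45, 54, 55, 54], [7, 8, 8, 10, 20, 42, 62, 62, 62, 61, 51, 29, 15, 21, 36, 47, 53, 55], [8, 7, 6, 9, 19, 44, 61, 61, 61, 60, 49, 28, 12, 12, 23, 38, 47, 53], [7, 7, 6, 10, 19, 44, 61, 61, 64, 57, 49, 27, 9, 6, 13, 23, 38, 48], [7, 7, 6, 7, 19, 45, 59, 61, 63, 60, 45, 23, 5, 1, 5, 11, 22, 35], [9, 7, 6, 5, 17, 40, 58, 60, 61, 57, 42, 21, 4, 0, 3, 7, 10, 17], [8, 7, 4, 4, 12, 25, 35, 44, 50, 46, 32, 16, 3, 1, 2, 5, 6, 8], [8, 7, 2, 0, 3, 8, 15, 24, 30, 26, 19, 9, 0, 0, 0, 2, 5, 5]]
```

```bash
python3 - <<'E'
from f2 import *
from foot import sock
def edges(P):
    q=proj("side",P); return q[:,0].min().round(2),q[:,0].max().round(2),q[:,1].max().round(2)
for y in(-.1445,-.1395,-.136): print(y,edges(circ(15,0)/1e3+[.5402,y,.1317]), edges(circ(15,20)/1e3+[.5402,y,.1317]))
S=spindle(.076)[0]
for x,y in((.5403,-.1385),(.541,-.1375)):
  for a in (0,.27): 
    q=proj("side",place([S],x,y,a)[0]); print(x,y,a,q.min(0),q.max(0))
print(proj("side",[[.5403,-.1385,.088],[.5403,-.1385,.1317],[.5403,-.1385,.15]]))
E
```

```text
-0.1445 (np.float64(294.07), np.float64(307.72), np.float64(201.06)) (np.float64(293.75), np.float64(307.53), np.float64(192.82))
-0.1395 (np.float64(294.73), np.float64(308.42), np.float64(202.08)) (np.float64(294.41), np.float64(308.25), np.float64(193.82))
-0.136 (np.float64(295.19), np.float64(308.92), np.float64(202.8)) (np.float64(294.87), np.float64(308.75), np.float64(194.53))
0.5403 -0.1385 0 [298.55578929 211.86077043] [304.96809631 222.82208014]
0.5403 -0.1385 0.27 [298.55663844 211.86705811] [305.51153784 222.82204194]
0.541 -0.1375 0 [298.38744749 212.11907893] [304.80658712 223.09107892]
0.541 -0.1375 0.27 [298.38838318 212.12537567] [305.35077076 223.09104096]
[[302.19736372 216.38407267]
 [301.67156582 199.05289585]
 [301.44423235 191.55960516]]
```

```bash
python3 - <<'E'
from f2 import *
from foot import sat_side
Z=np.load("fr.npz"); b=(352,228,12,13); u,v,w,h=b; p=Z["topp"][v:v+h,u:u+w]
print("R\n",p[...,0].round().astype(int)); print("sat\n",(100*sat_side(p)).round().astype(int))
for a in(0,.15,.27): print(a,"\n",(100*hullimg("top",place(spindle(.076),.5403,-.1385,a),b)).round().astype(int)[4:10])
b=(294,210,14,14); u,v,w,h=b; p=Z["sidep"][v:v+h,u:u+w]; print("sideR\n",p[...,0].round().astype(int)); print((100*sat_side(p)).round().astype(int))
E
```

```text
R
 [[156 160 161 161 159 157 152 158 159 154 151 165]
 [159 155 161 156 149 143 134 144 152 157 153 148]
 [158 156 156 149 153 151 146 147 145 149 149 152]
 [154 157 148 138 172 183 180 171 156 134 136 156]
 [151 156 135 135 179 196 193 186 170 124 136 160]
 [157 156 127 130 178 193 180 161 143 115 149 161]
 [158 160 129 113 147 162 143 109  93 101 143 147]
 [150 161 148 108 110 118 125 120 119 124 135 139]
 [147 155 158 138 134 141 154 157 157 146 133 150]
 [156 147 152 158 160 160 162 162 159 143 138 159]
 [164 153 148 145 150 154 151 147 151 146 157 164]
 [167 165 158 144 145 152 149 143 152 160 166 160]
 [164 167 167 161 164 165 166 163 165 168 161 151]]
sat
 [[ 0  0  0  0  0  0  0  0  0  0  0  3]
 [ 0  0  0  0  4 10 13  9  1  0  0  0]
 [ 0  0  0  8 33 49 52 42 20  0  0  0]
 [ 0  0  0 29 59 64 65 63 48 11  0  0]
 [ 0  0 11 50 64 63 63 64 63 28  0  0]
 [ 0  0 21 59 64 64 64 65 65 25  0  0]
 [ 0  0 16 51 64 60 54 43 31  3  0  0]
 [ 0  0  6 20 32 25  9  0  0  0  0  0]
 [ 0  0  0  1  2  0  0  0  0  0  0  0]
 [ 0  0  0  0  0  0  0  0  0  0  0  0]
 [ 0  0  0  0  0  0  0  0  0  0  0  0]
[... 1783 characters left out ...]
 154 177]
 [228 214 190 149 127 120 122 126 133 135 133 137 142 154]]
[[ 5  4  4  4  4  4  5  7 14 27 44 53 55 54]
 [ 5  4  4  4  4  5  6  7 10 18 32 48 54 55]
 [ 4  5  4  5  6  8 11 13 12 14 23 36 48 54]
 [ 5  5  5  6  8 14 23 28 23 18 19 24 36 49]
 [ 4  4  5  6 11 24 43 48 42 31 22 18 24 38]
 [ 5  5  5  7 12 31 55 60 58 46 30 16 15 25]
 [ 4  5  5  7 10 28 57 62 63 55 36 14 10 14]
 [ 5  5  5  6  9 22 54 64 62 58 34 13  7  9]
 [ 4  4  5  6  9 20 54 63 64 57 32 13  7  6]
 [ 4  5  5  5  8 20 53 61 61 56 36 14  6  5]
 [ 5  4  5  5  8 21 55 62 62 58 38 15  5  4]
 [ 4  5  4  5  6 24 54 61 60 56 39 17  5  3]
 [ 4  5  5  2  4 17 33 42 45 40 28 12  3  2]
 [ 5  4  4  1  2  6 13 18 22 21 13  5  0  0]]
```

Request:
arm_command(rows=[[[0,0.12,-0.8],[0,0,-0.03]],[[0,0,-0.8],[0,0,0]],[[0,0,-0.8],[0,0,0]],[[0,0,-0.6],[0,0,0]],[[0,0,-0.1],[0,0,0]]])

```text
clock: 6.48
eef_pos: [0.5393, -0.1363, 0.2022]
ee_rot: [0.376, -3.117, -0.001]
ft_force: [-1.0, -0.6, -1.2]
opening: 0.0119
gripper_force: 30.0
```

```bash
python3 look.py a2
```

```text
6.4833 [ 0.5393 -0.1363  0.2022] z [-1.6e-03  2.0e-04 -1.0e+00] yaw 0.2403 [-1.00544511 -0.56201608 -1.18876849] 0.011887186268534267
foot proj [302.77144652 212.41979805] [357.12508954 232.22617358]
269 162
324 182
```

View pics/a2.png

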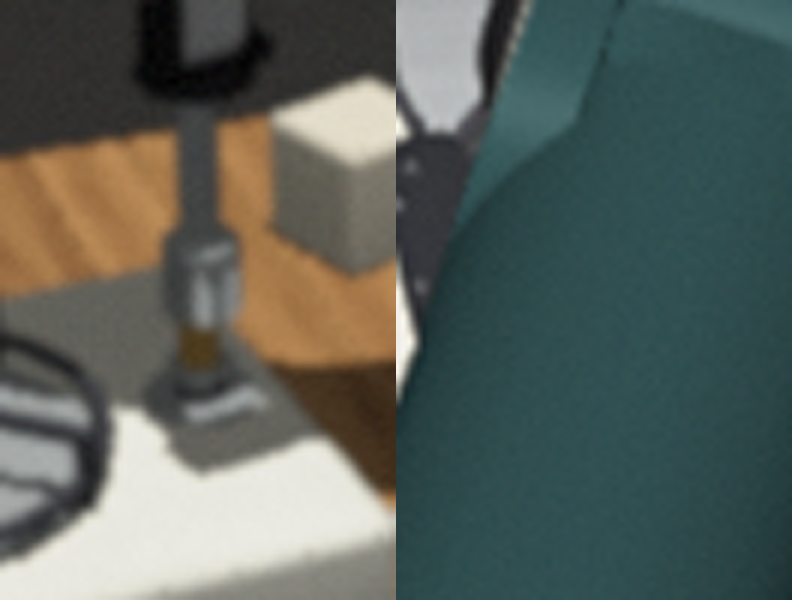

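Request:
arm_command(rows=[[[0,0,0],[0,0,0]],[[0,0,0],[0,0,0]],[[0,0,0],[0,0,0]],[[0,0,-0.2],[0,0,0]],[[0,0,-0.2],[0,0,0]]])

```text
clock: 7.2
eef_pos: [0.54, -0.1368, 0.1993]
ee_rot: [-0.375, 3.119, -0.0]
ft_force: [0.4, 1.0, -2.6]
opening: 0.0119
gripper_force: 30.0
```

Request:
arm_command(rows=[[[0.06,-0.12,-0.1],[0,0,0]],[[0,0,-0.15],[0,0,0]],[[0,0,-0.15],[0,0,0]],[[0,0,-0.15],[0,0,0]],[[0,0,0],[0,0,0]]])

```text
clock: 7.62
eef_pos: [0.5404, -0.1379, 0.1936]
ee_rot: [0.375, -3.119, -0.0]
ft_force: [0.1, -0.3, -2.0]
opening: 0.0113
gripper_force: 30.0
```

Request:
arm_command(rows=[[[0,0,-0.15],[0,0,0]],[[0,0,-0.15],[0,0,0]],[[0,0,-0.15],[0,0,0]],[[0,0,-0.15],[0,0,0]],[[0,0,0],[0,0,0]]])

```text
clock: 8.03
eef_pos: [0.5404, -0.1379, 0.1876]
ee_rot: [0.375, -3.119, -0.0]
ft_force: [-0.2, -0.2, -1.7]
opening: 0.0121
gripper_force: 30.0
```

Request:
arm_command(rows=[[[0,0,-0.15],[0,0,0]],[[0,0,-0.15],[0,0,0]],[[0,0,-0.15],[0,0,0]],[[0,0,-0.15],[0,0,0]],[[0,0,0],[0,0,0]]])

```text
clock: 8.45
eef_pos: [0.5404, -0.138, 0.1816]
ee_rot: [0.375, -3.119, -0.0]
ft_force: [0.8, 0.4, -2.0]
opening: 0.0121
gripper_force: 30.0
```

Request:
arm_command(rows=[[[0,0,-0.1],[0,0,0]],[[0,0,-0.1],[0,0,0]],[[0,0,-0.1],[0,0,0]],[[0,0,-0.1],[0,0,0]],[[0,0,0],[0,0,0]]])

```text
clock: 8.87
eef_pos: [0.5406, -0.138, 0.178]
ee_rot: [-0.375, 3.119, -0.0]
ft_force: [-0.5, 0.9, 4.0]
opening: 0.0116
gripper_force: 30.0
```

Request:
arm_command(rows=[[[0,0,-0.1],[0,0,0]],[[0,0,-0.1],[0,0,0]],[[0,0,-0.1],[0,0,0]],[[0,0,-0.1],[0,0,0]],[[0,0,0],[0,0,0]]])

```text
clock: 9.28
eef_pos: [0.5406, -0.138, 0.1739]
ee_rot: [-0.375, 3.119, -0.0]
ft_force: [-1.0, 0.5, 5.9]
opening: 0.0119
gripper_force: 30.0
```

Request:
arm_command(rows=[[[0,0,-0.1],[0,0,0]],[[0,0,-0.1],[0,0,0]],[[0,0,-0.1],[0,0,0]],[[0,0,-0.1],[0,0,0]],[[0,0,0],[0,0,0]]])

```text
clock: 9.7
eef_pos: [0.5407, -0.138, 0.17]
ee_rot: [-0.375, 3.119, -0.0]
ft_force: [-1.1, 0.3, 7.6]
opening: 0.0121
gripper_force: 30.0
```

Request:
arm_command(rows=[[[0,0,-0.05],[0,0,0]],[[0,0,-0.05],[0,0,0]],[[0,0,0],[0,0,0]],[[0,0,0],[0,0,0]],[[0,0,0],[0,0,0]]])

```text
clock: 10.12
eef_pos: [0.5408, -0.138, 0.1693]
ee_rot: [-0.375, 3.118, -0.0]
ft_force: [-1.0, 1.6, 9.9]
opening: 0.0119
gripper_force: 30.0
```

Request:
arm_command(rows=[[[0,0,-0.05],[0,0,0]],[[0,0,-0.05],[0,0,0]],[[0,0,0],[0,0,0]],[[0,0,0],[0,0,0]],[[0,0,0],[0,0,0]]])

```text
clock: 10.53
eef_pos: [0.5413, -0.1382, 0.1691]
ee_rot: [-0.375, 3.117, -0.0]
ft_force: [-3.1, 1.8, 20.7]
opening: 0.0116
gripper_force: 30.0
```

Request:
arm_command(rows=[[[0,0,-0.05],[0,0,0]],[[0,0,0],[0,0,0]],[[0,0,0],[0,0,0]],[[0,0,0],[0,0,0]],[[0,0,0],[0,0,0]]])

```text
clock: 10.95
eef_pos: [0.5416, -0.1382, 0.169]
ee_rot: [-0.375, 3.116, -0.001]
ft_force: [-3.4, 2.0, 23.4]
opening: 0.0121
gripper_force: 30.0
```

```bash
python3 look.py a3
```

```text
10.95 [ 0.5416 -0.1382  0.169 ] z [ 0.0028 -0.     -1.    ] yaw 0.2392 [-3.35964457  2.02266631 23.39947533] 0.012052586020310781
foot proj [301.94146357 224.98098958] [356.76908764 233.52426329]
268 174
323 183
```

View pics/a3.png

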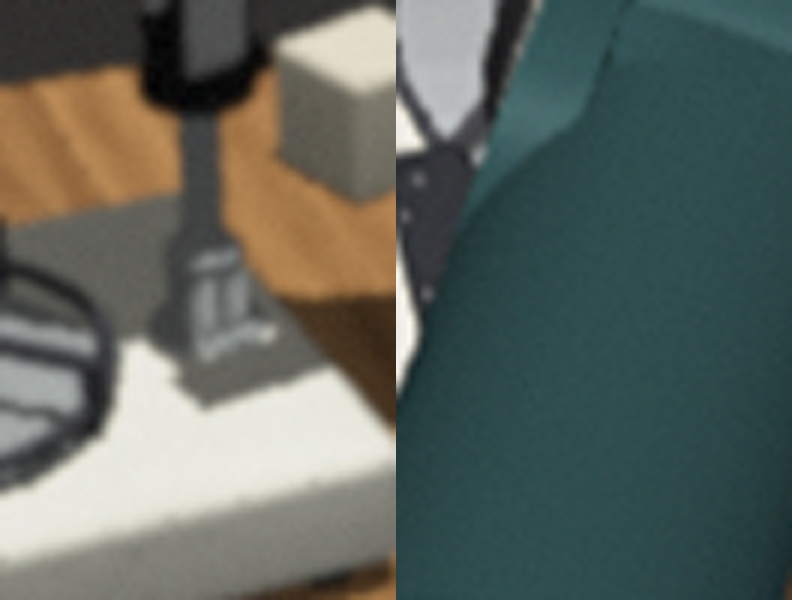

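The key's socket (crop about (212,300)) sits down on the collar. No brass shows, the stem is upright, and the grip is still held just under the fingers.

```bash
python3 -c "
from cell import r
s=r.get_state();print(s['clock'],s['ft_force'],s['eef_pos']);print(r.finish_job())"
```

```text
11.25 [-2.68503898  1.95048326 25.36493347] [ 0.541632   -0.13815502  0.16907087]
the job is handed in; nothing more can be done
None
```

The job is handed in at 11.25 s: the tap key is fully home on the spindle and held pressed down on its stop (about 10 mm of travel, about 25 N), still gripped, and the muddler and small things were not touched.

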